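Sweep the used ear molds into the tray

TASK

The three used ear molds lying loose on the open desk have not been disinfected yet, so do not pick them up: with the fingertips, sweep each one along the desk through the open front of the low steel tray until it lies wholly inside, still upright on its flat underside. Do not lift them or tip them over, and leave everything else on the desk where it stands. Finish with the hand clear.

Things in the scene. Friction and masses are not known exactly. Their poses are not given: they have to be found in the camera images.
- tray: low steel tray fixed to the desk: three walls 25 mm high and 6 mm thick, front fully open with no lip, floor flush with the desk (things slide straight in). Inside 200 mm wide (y) and 85 mm deep (x). Origin at desk level in the middle of the open front edge; +x points into the tray towards its back wall (inner face at x = 85 mm), y along the front edge (inner faces of the side walls at +-100 mm)
- mold_a: used ear mold lying loose on the desk (10 to 17 g): flat-bottomed round shell 26 mm in diameter with a straight side 12 mm high, domed to 18 mm, with a thin canal stub leaning up from its middle to 28 mm; rose; origin at the centre of its underside; the three swap places. The three lie side by side about 125 mm apart, 100 to 150 mm in front of the tray's mouth
- mold_b: used ear mold lying loose on the desk (10 to 17 g): flat-bottomed round shell 26 mm in diameter with a straight side 12 mm high, domed to 18 mm, with a thin canal stub leaning up from its middle to 26 mm; milky clear; origin at the centre of its underside; the three swap places. The three lie side by side about 125 mm apart, 100 to 150 mm in front of the tray's mouth
- mold_c: used ear mold lying loose on the desk (10 to 17 g): flat-bottomed round shell 26 mm in diameter with a straight side 12 mm high, domed to 18 mm, with a thin canal stub leaning up from its middle to 23 mm; rose; origin at the centre of its underside; the three swap places. The three lie side by side about 125 mm apart, 100 to 150 mm in front of the tray's mouth
- clip: silver streamer clip, 50 x 22 x 16 mm, lying roughly in line with the tray's x between two molds, a little nearer the robot than they are (may swap places with the otoscope head); origin at the centre of its underside; loose, to be left alone
- otoscope: black otoscope head standing on its base, tapering upwards, 27 mm in diameter, 42 mm high, between two molds (may swap places with the clip); origin at the centre of its underside; loose, to be left alone
- tester: matte blue hearing-aid tester, flat box 130 x 85 x 42 mm, beside the tray's -y wall; origin at the centre of its underside; loose, to be left alone
- stand: clear acrylic slotted stand with three upright ear molds fixed in it, 120 x 56 mm, 38 mm high over the molds, beside the tray's +y wall; fixed to the desk; origin at the centre of its underside; these molds stay in the stand
- tin: round steel tip tin, 62 mm in diameter, 40 mm high, outside the +y-most mold; origin at the centre of its underside; loose, to be left alone
- spray: white bottle, 52 mm in diameter, 110 mm high, beyond the tester on the tray's -y side; origin at the centre of its underside; loose, to be left alone
- brush: slim white cleaning brush lying along the tray's x outside the -y-most mold, 120 mm long, 12 mm wide, 10 mm high; origin at the centre of its underside; loose, to be left alone

How it is judged:
By the outcome, as a careful person would: the job done as asked, in the order asked, and still so for the second after the job is handed in, with the robot touching nothing.
It also fails if it takes over 69 s, if anything falls off the work surface, if the arm or the gripper's body presses on something with over 40 N, if the wrist force passes 120 N, or if a joint passes its speed limit or range.

ROBOT

A 6-joint arm with a two-finger parallel gripper is mounted at the origin on the work surface. World frame = base frame: x ahead of the robot, y to its left, z up, the work surface at z = 0. Lengths are in mm, angles in rad, forces in N, time in s.
With the tool pointing down it reaches from about 350 to 1000 mm from the base axis. Payload 7.1 kg.
Tool frame: the origin (TCP) lies midway between the tips of the shut fingers; the grasp point (between the pads) lies 19 mm behind it (tcp_to_grasp is the distance from the TCP to the grasp point, in mm); z points along the fingers, y is the line along which they close (so a half turn about z gives the same grasp; the last joint's range is limited). The gripper opens to 85 mm and grips with 20 to 120 N. Pads are 22 mm wide; open, the fingers measure 114 mm over their backs; the gripper's body (76 mm by 85 mm) begins 54 mm behind the grasp point. The pads swing forward as they close: fully open they stand 13 mm farther back than shut.
Start: joints at [-1.246, 0.423, 1.63, -0, 1.089, -0.019], TCP at [210.684, -588.402, 231.319] pointing down, gripper open.
Joint ranges: [-3, 3], [-0.9, 2.11], [0.09, 2.58], [-1.31, 4.45], [0.11, 2.69], [-2.54, 2.54]. Speed limits (rad/s): [2.39, 2.39, 3.01, 3.14, 3.14, 3.14].

INTERFACE

Orientations are given as a unit quaternion [w, x, y, z].
In Python, from station import state, camera, camera_info, hand_in, tcp_to_grasp gives the robot as it stands. The module is installed in compiled form; this text tells all that it offers.
- The arm moves only by the tool send_rows, never from a script. Its argument "targets" is a list of rows, each a list of 7 numbers: the shift along the tool's x, y, z in cm, then the turn, a rotation vector about the tool's x, y, z in rad, then the opening in per cent of the stroke, from 0 (shut) to 100 (fully open). In form: [[tx, ty, tz, rx, ry, rz, fingers], ...]. A call has 1 to 5 rows; each row is the pose to reach, as a shift and turn from the pose commanded when the call began, along the tool's axes at that moment; what a row does not reach only later rows make up. A row lasts 1/10 s, in which the tool goes at most 50 mm and 8.59 degrees, less where a joint would pass 70% of its speed; a pose out of reach is approached as far as the arm can. A call with a gripper value outside its range is refused whole. The fingers move at their own pace and stop on an object; "force" is the grip in N (left out, the last holds). Time passes only in rows, so rows that repeat a pose let the fingers close. It gives the time, the measured TCP pose, the force, the opening and the grip force at its end, in the units of the state.
- state(): the state, without advancing time (a new reading comes with each control period).
- camera(name): name is "scene" or "side" or "wrist"; returns the picture (384x512x3 uint8, red, green, blue); there is no depth.
- camera_info(name): a dict with "camera_matrix" (3x3 intrinsics, pixels), "distortion" ([k1, k2, p1, p2, k3] as OpenCV has them; the pictures are not rectified), "extrinsics" (4x4, takes a point from world to camera coordinates); the wrist camera has in their place "tool_from_camera" (4x4, takes a point from camera to tool coordinates, whose origin is the TCP and whose axes are the flange's). Camera axes: x right, y down, z forward; pixel columns grow to the right and rows downward; lengths in mm; the calibration is good to about 2 mm. A picture is of the moment at which its call begins: read the wrist's pose just before it. camera_info takes no time and is no camera call.
- hand_in(): hands the job in; it is judged then, once.
The state is a dict: "time_s": time; "qpos": joint angles; "qd": joint speeds; "joint_efforts": joint torques, N m; "tool_pos": TCP position; "tcp_rot": TCP orientation; "force": force on the tool from outside, world axes, zero at the start; "torque": the same for the moment, N m; "width": finger opening in mm; "grasp_force": force on a finger pad.
Only numpy, scipy, OpenCV 4.12 (cv2) and the standard library are available. Lean on these libraries where they do the work, as an engineer would, in place of code of your own. Each camera call takes 0.05 s, during which the arm holds its last target. There are 200 camera calls.

## Working session

There is one attempt and no reset: what is moved stays moved. The work goes in short steps, Python scripts to look and compute and a tool call to move; the robot and the scene stay as the last step left them, time stands still between calls to the robot, and variables do not carry over. Pictures are saved under pics/ and viewed, at most 13 in all, crops included, and the job is handed in when it is done.

Besides the shell and the picture viewer there is one more tool, called after "Call:" in YAML: its name, and indented under it one key for each argument. send_rows: Moves the arm, as the interface text tells. Its arguments: {"type":"object","properties":{"targets":{"type":"array"},"force":{"type":"number"}},"required":["targets"]}

```bash
mkdir -p pics
python3 - <<'E'
from station import *
import cv2,numpy as np
s=state();print(s)
for n in("scene","side"):
    cv2.imwrite(f"pics/{n}0.png",cv2.cvtColor(camera(n),cv2.COLOR_RGB2BGR));i=camera_info(n);print({k:np.round(v,3).tolist() for k,v in i.items() if k!='name'})
E
```

```text
{'time_s': 0.0, 'qpos': array([-1.24600171e+00,  4.23857827e-01,  1.63072110e+00, -4.43622923e-06,
        1.08859398e+00, -1.90179908e-02]), 'qd': array([-8.34331896e-05,  6.34156691e-04, -5.56204466e-04, -2.78669785e-04,
        7.99393059e-04, -6.94428664e-04]), 'joint_efforts': array([ 3.34470657e-03, -5.57377839e+01, -2.81742811e+01,  1.66521377e-04,
        7.34030415e-03, -1.22478633e-05]), 'tool_pos': array([ 210.50675283, -587.88324184,  230.52286906]), 'tcp_rot': array([-7.80611119e-04,  9.85259979e-01,  1.71061827e-01, -1.22272563e-04]), 'force': array([-1.29356613, -0.68264643,  0.6606974 ]), 'torque': array([-0.00831277,  0.02052776, -0.01558323]), 'grasp_force': 0.0, 'width': 85.23117540196492}
{'camera_matrix': [[359.242, 0.0, 253.73], [0.0, 359.242, 187.745], [0.0, 0.0, 1.0]], 'distortion': [-0.027, 0.0, 0.0, 0.0, 0.0], 'extrinsics': [[0.668, 0.744, -0.015, -378.624], [0.561, -0.517, -0.646, -324.03], [-0.489, 0.423, -0.763, 1335.713], [0.0, 0.0, 0.0, 1.0]]}
{'camera_matrix': [[447.086, 0.0, 259.15], [0.0, 447.086, 188.008], [0.0, 0.0, 1.0]], 'distortion': [-0.118, 0.0, 0.0, 0.0, 0.0], 'extrinsics': [[-0.672, -0.741, -0.02, 397.003], [-0.429, 0.411, -0.805, 298.412], [0.604, -0.532, -0.593, 665.469], [0.0, 0.0, 0.0, 1.0]]}
```

View pics/scene0.png

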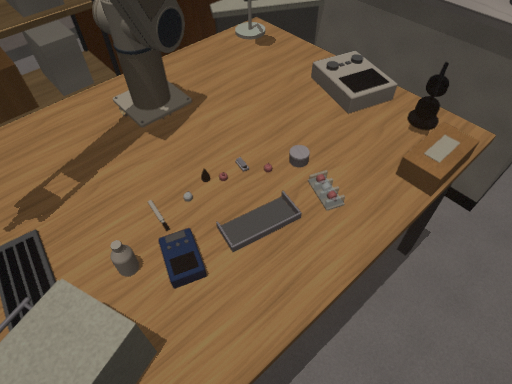

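View pics/side0.png

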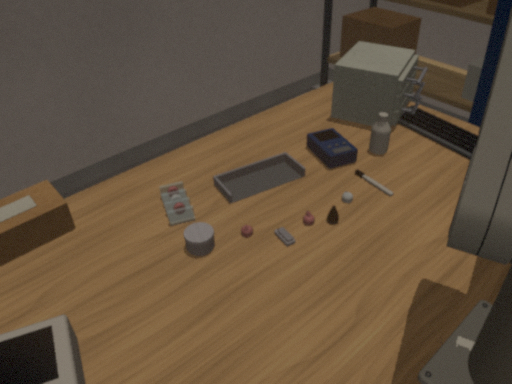

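The scene view shows milky at (187,197), rose at (223,176) and (268,168), otoscope (206,174), clip (242,165) and tray around (260,222). In the side view the molds are at (347,197), (308,218) and (247,231), and the tray is around (260,176).

```bash
cat > h.py <<'E'
import cv2,numpy as np
from station import *
from scipy.spatial.transform import Rotation as R
def ray(n,px):
    i=camera_info(n);K=np.array(i["camera_matrix"]);E=np.array(i["extrinsics"])
    u=cv2.undistortPoints(np.array([[px]],float),K,np.array(i["distortion"]))[0,0]
    d=E[:3,:3].T@np.array([u[0],u[1],1]);return -E[:3,:3].T@E[:3,3],d
def onz(n,px,z):
    o,d=ray(n,px);return (o+d*(z-o[2])/d[2])[:2].round(1)
E
python3 - <<'E'
from h import *
for n,pts in(("scene",[(187.5,197),(223,176),(268,168),(206,180),(242,165)]),("side",[(347,197),(308.5,219),(247,231),(333,220),(285,237)])):
    print(n,[onz(n,p,8).tolist() for p in pts])
a=cv2.imread("pics/scene0.png")[130:285,90:350];b=cv2.imread("pics/side0.png")[120:270,150:410]
cv2.imwrite("pics/sc1.png",cv2.resize(a,None,fx=3,fy=3,interpolation=cv2.INTER_CUBIC));cv2.imwrite("pics/si1.png",cv2.resize(b,None,fx=3,fy=3,interpolation=cv2.INTER_CUBIC))
E
```

```text
scene [[475.3, -171.7], [481.0, -46.4], [548.4, 75.1], [459.3, -93.6], [485.1, 25.2]]
side [[471.7, -167.8], [480.1, -45.1], [543.2, 78.1], [440.8, -81.2], [474.5, 32.8]]
```

View pics/sc1.png

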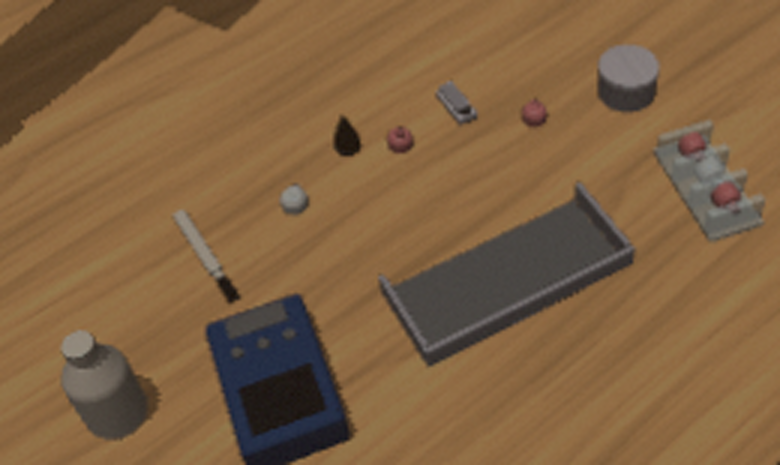

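View pics/si1.png

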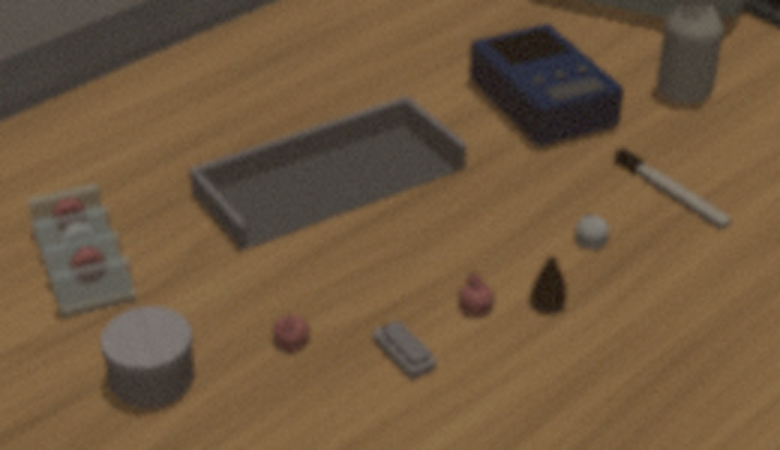

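The crops show the tray clearly. Its front feet are at side-crop (247,243) and (462,172), and the scene-crop wall tops are at (383,281) and (579,187), with back corners at (430,350) and (632,248). Molds are about 30 px across, and the otoscope sits close to the middle mold.

Run:
```python
from h import *
# crop x -> pixel: (x+.5)/3-.5+off
def sc(x,y,z): return onz("scene",((x+.5)/3-.5+90,(y+.5)/3-.5+130),z).tolist()
def si(x,y,z): return onz("side",((x+.5)/3-.5+150,(y+.5)/3-.5+120),z).tolist()
print("tray scene top: FL-y,FL+y,B-y,B+y",sc(384,280,25),sc(578,187,25),sc(429,352,25),sc(632,249,25))
print("side base front +y,-y",si(246,243,0),si(463,170,0)," top front",si(243,223,25),si(464,150,25)," back top",si(194,172,25),si(408,101,25))
print("molds sc",sc(293,200,8),sc(400,139,8),sc(535,114,8)); print("molds si",si(592,234,8),si(477,298,8),si(291,334,8))
print("oto base sc",sc(347,150,3),"si",si(549,305,3)); print("clip corners sc",sc(437,99,0),sc(463,123,0),sc(476,116,0),"si",si(376,341,0),si(414,376,0),si(435,364,0))
print("brush",sc(178,212,8),sc(232,298,5),si(727,221,5),si(622,157,5));print("tin top ctr",sc(628,64,40),si(148,332,40));
print("tester top",sc(208,323,42),sc(301,297,42),si(545,126,42),si(618,93,42))
i=camera_info("wrist");print(i)
```

```text
tray scene top: FL-y,FL+y,B-y,B+y [614.7, -169.9] [654.6, 29.8] [697.3, -187.2] [738.2, 14.5]
side base front +y,-y [654.9, 29.0] [606.1, -165.4]  top front [650.0, 34.2] [601.3, -160.1]  back top [730.3, 19.6] [686.8, -180.6]
molds sc [473.0, -170.7] [481.0, -46.4] [547.4, 76.1]
molds si [470.1, -165.8] [479.8, -45.4] [543.7, 78.6]
oto base sc [452.9, -92.0] si [441.9, -82.0]
clip corners sc [457.2, 21.3] [501.4, 18.8] [503.0, 35.0] si [503.4, 33.9] [459.5, 39.8] [457.9, 20.7]
brush [410.9, -259.9] [526.2, -274.9] [408.7, -259.6] [521.8, -270.7]
tin top ctr [582.4, 172.3] [583.9, 170.2]
tester top [559.8, -311.8] [591.1, -239.0] [562.6, -214.8] [553.1, -299.3]
{'camera_matrix': array([[341.98105803,   0.        , 254.49555995],
       [  0.        , 341.98105803, 189.92329796],
       [  0.        ,   0.        ,   1.        ]]), 'distortion': array([-0.07724969,  0.        ,  0.        ,  0.        ,  0.        ]), 'tool_from_camera': array([[ 5.70825184e-04, -9.59365153e-01, -2.82166931e-01,
         7.08415269e+01],
       [ 9.99999252e-01,  8.52773958e-04, -8.76420426e-04,
         5.05008818e-01],
       [ 1.08143183e-03, -2.82166220e-01,  9.59364923e-01,
        -1.43612548e+02],
       [ 0.00000000e+00,  0.00000000e+00,  0.00000000e+00,
         1.00000000e+00]])}
```

```bash
cat >> h.py <<'E'
def Rot(head): # tool x at heading (deg), z down
    a=np.radians(head);return np.array([[np.cos(a),np.sin(a),0],[np.sin(a),-np.cos(a),0],[0,0,-1.]])
def pose():
    s=state();q=s["tcp_rot"];return np.array(s["tool_pos"]),R.from_quat([q[1],q[2],q[3],q[0]]).as_matrix(),s
def go(xyz,head):
    p,M,s=pose();t=M.T@(np.array(xyz)-p)/10;r=R.from_matrix(M.T@Rot(head)).as_rotvec()
    print("t",s["time_s"],"shift cm",t.round(2),"rot",r.round(3));return t,r
def wz(px,z,p,M):
    i=camera_info("wrist");T=np.array(i["tool_from_camera"])
    u=cv2.undistortPoints(np.array([[px]],float),np.array(i["camera_matrix"]),np.array(i["distortion"]))[0,0]
    d=M@T[:3,:3]@np.array([u[0],u[1],1]);o=p+M@T[:3,3];return (o+d*(z-o[2])/d[2])[:2].round(1)
E
python3 -c "
from h import *
go((570,-45,230),-12)"
```

```text
t 0.1 shift cm [ 52.14 -39.     0.12] rot [-0.001  0.     0.553]
```

Call:
send_rows:
  targets:
    - [52.1,-39,0,0,0,0.553,14]
    - [52.1,-39,0,0,0,0.553,14]
    - [52.1,-39,0,0,0,0.553,14]
    - [52.1,-39,0,0,0,0.553,14]
    - [52.1,-39,0,0,0,0.553,14]

```text
time_s: 0.6
tool_pos: [347.8, -380.3, 231.1]
tcp_rot: [-0.0, 0.994, -0.106, -0.0]
force: [1.2, -1.3, -0.4]
width: 12.8
grasp_force: 0.0
```

```bash
python3 -c "
from h import *
go((570,-45,230),-12)"
```

```text
t 0.6 shift cm [ 14.63 -37.47   0.12] rot [-0.     0.    -0.004]
```

Call:
send_rows:
  targets:
    - [14.6,-37.5,0,0,0,0,14]
    - [14.6,-37.5,0,0,0,0,14]
    - [14.6,-37.5,0,0,0,0,14]
    - [14.6,-37.5,0,0,0,0,14]
    - [14.6,-37.5,0,0,0,0,14]

```text
time_s: 1.1
tool_pos: [485.0, -171.1, 231.2]
tcp_rot: [0.0, 0.995, -0.104, -0.0]
force: [-0.5, -0.6, 0.3]
width: 12.2
grasp_force: 0.0
```

```bash
python3 -c "
from h import *
go((570,-45,230),-12)"
```

```text
t 1.1 shift cm [  5.7  -14.1    0.12] rot [0. 0. 0.]
```

Call:
send_rows:
  targets:
    - [5.7,-14.1,0,0,0,0,14]
    - [5.7,-14.1,0,0,0,0,14]
    - [5.7,-14.1,0,0,0,0,14]
    - [5.7,-14.1,0,0,0,0,14]
    - [5.7,-14.1,0,0,0,0,14]

```text
time_s: 1.6
tool_pos: [569.4, -45.8, 230.7]
tcp_rot: [0.0, 0.995, -0.103, -0.001]
force: [-0.7, 0.1, 0.2]
width: 12.1
grasp_force: 0.0
```

Run:
```python
from h import *
p,M,s=pose();np.savez("w1",p=p,M=M);print(p,s["width"])
cv2.imwrite("pics/w1.png",cv2.cvtColor(camera("wrist"),cv2.COLOR_RGB2BGR))
cv2.imwrite("pics/w1b.png",cv2.resize(cv2.imread("pics/w1.png"),(768,576),interpolation=cv2.INTER_CUBIC))
```

```text
[569.4379725  -45.7630439  230.72864249] 12.096243044497061
```

View pics/w1b.png

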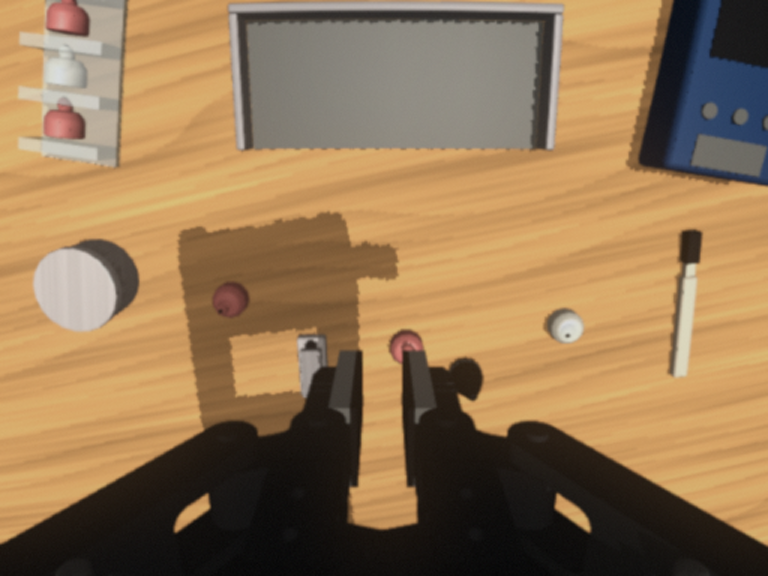

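The wrist view shows tray mouth corners at about (242,149) and (551,149). Molds are at (231,300), (407,347) and (566,326), the otoscope is at (466,378), and the clip is at (312,365).

Run:
```python
from h import *
w=np.load("w1.npz");p,M=w["p"],w["M"]
f=lambda x,y,z:wz(((x+.5)/1.5-.5,(y+.5)/1.5-.5),z,p,M)
L,Rr=f(247,149,0),f(541,149,0);print("floor front corners",L,Rr,np.linalg.norm(L-Rr))
bl,br=f(235,8,25),f(558,8,25);print("back top outer",bl,br)
print("front top outer",f(236,149,25),f(557,149,25))
o=(L+Rr)/2;yv=(L-Rr)/np.linalg.norm(L-Rr);xv=np.array([yv[1],-yv[0]]);th=np.degrees(np.arctan2(xv[1],xv[0]));print("origin",o,"heading",th)
for n,q in dict(right=f(231,300,8),mid=f(407,347,8),milky=f(566,326,8),oto=f(466,378,20),clip1=f(312,338,8),tin=f(77,288,40),brush0=f(680,375,5),brush1=f(691,232,5)).items(): print(n,q,"tray",((q-o)@xv).round(1),((q-o)@yv).round(1))
```

```text
floor front corners [649.5  35.1] [ 606.8 -170.3] 209.79144405814077
back top outer [734.8  13.4] [ 693.7 -185.8]
front top outer [650.4  35.9] [ 606.9 -173.7]
origin [628.15 -67.6 ] heading -11.743780229634805
right [545.   75.3] tray -110.5 123.0
mid [480.3 -47.7] tray -148.8 -10.6
milky [ 471.9 -171.1] tray -131.9 -133.1
oto [451.  -87.4] tray -169.4 -55.4
clip1 [502.6  22.5] tray -141.3 62.7
tin [584.  168.9] tray -91.4 222.6
brush0 [ 407.4 -261.6] tray -176.6 -234.9
brush1 [ 525.5 -274.3] tray -58.4 -223.3
```

```bash
cat >> h.py <<'E'
O=np.array([629.,-68.]);TH=-11.8
def tray(x,y,z,dh=0):
    a=np.radians(TH);w=O+x*np.array([np.cos(a),np.sin(a)])+y*np.array([-np.sin(a),np.cos(a)])
    return go((w[0],w[1],z),TH+dh)
def where():
    p,M,s=pose();a=np.radians(TH);d=p[:2]-O
    print("tray pose",(d@[np.cos(a),np.sin(a)]).round(1),(d@[-np.sin(a),np.cos(a)]).round(1),"z",p[2].round(1),"head",np.degrees(np.arctan2(M[1,0],M[0,0])).round(1)-TH,"f",s["force"].round(1))
E
python3 -c "
from h import *
tray(-181,-10,70)"
```

```text
t 1.65 shift cm [-11.75   1.86  16.09] rot [ 0.     0.001 -0.002]
```

Call:
send_rows:
  targets:
    - [-11.75,1.85,0,0,0,-0.002,14]
    - [-11.75,1.85,0,0,0,-0.002,14]
    - [-11.75,1.85,8,0,0,-0.002,14]
    - [-11.75,1.85,16.1,0,0,-0.002,14]
    - [-11.75,1.85,16.1,0,0,-0.002,14]

```text
time_s: 2.15
tool_pos: [450.8, -42.2, 82.9]
tcp_rot: [0.0, 0.995, -0.105, 0.002]
force: [1.1, 0.8, -0.7]
width: 12.0
grasp_force: 0.0
```

```bash
python3 -c "
from h import *
where();tray(-181,-10,4)
p,M,s=pose();np.savez('w2',p=p,M=M)
cv2.imwrite('pics/w2.png',cv2.cvtColor(camera('wrist'),cv2.COLOR_RGB2BGR))"
```

```text
tray pose -179.7 -11.2 z 82.9 head -0.1999999999999993 f [ 1.1  0.8 -0.7]
t 2.15 shift cm [-0.15 -0.12  7.89] rot [-0.    -0.003 -0.004]
```

View pics/w2.png

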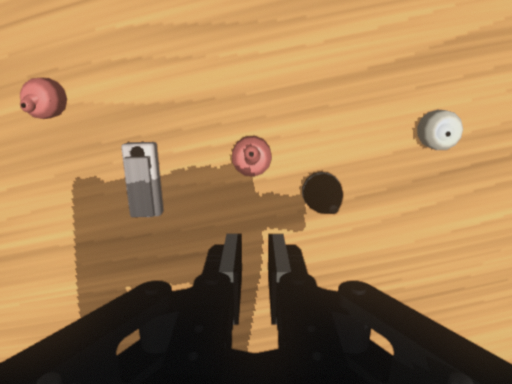

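The mid mold is centred at (251,155), directly ahead of the fingers. The otoscope (322,195) is right of the fingers with clearance.

Run:
```python
from h import *
w=np.load("w2.npz");p,M=w["p"],w["M"]
for n,c,z in(("mid",(251,155),8),("milky",(441,130),8),("right",(44,98),8),("oto",(326,200),0),("otoR",(340,213),0),("clip",(127,142),10),("clipb",(145,217),10)):
    q=wz(c,z,p,M);print(n,q,"toolrel",(M[:2,:2].T@(q-p[:2])).round(1))
where();tray(-181,-10,4)
```

```text
mid [481.1 -47. ] toolrel [30.7 -1.6]
milky [ 472.1 -171.4] toolrel [ 47.7 122. ]
right [545.5  74.8] toolrel [  68.3 -134.1]
oto [437.8 -91.2] toolrel [-2.5 50.7]
otoR [426.1 -99.5] toolrel [-12.2  61.2]
clip [506.5  29. ] toolrel [ 39.7 -81.2]
clipb [454.8  32.5] toolrel [-11.6 -73.9]
tray pose -185.8 -11.7 z 74.5 head -0.1999999999999993 f [-4.1  0.4 -4.9]
t 2.2 shift cm [ 0.57 -0.18  7.04] rot [ 0.001  0.013 -0.004]
```

Call:
send_rows:
  targets:
    - [0,0,0,0,0,0,14]
    - [0,0,3,0,0,0,14]
    - [0,0,3,0,0,0,14]
    - [0,0,3,0,0,0,14]

```text
time_s: 2.6
tool_pos: [452.6, -41.2, 55.1]
tcp_rot: [0.0, 0.995, -0.104, 0.001]
force: [-0.2, 0.1, 0.1]
width: 11.9
grasp_force: 0.0
```

```bash
python3 -c "
from h import *
where();tray(-181,-11,4)"
```

```text
tray pose -178.1 -9.9 z 55.1 head -0.09999999999999964 f [-0.2  0.1  0.1]
t 2.6 shift cm [-0.3   0.11  5.11] rot [-0.    -0.002 -0.002]
```

Call:
send_rows:
  targets:
    - [-0.4,0.1,2,0,0,0,14]
    - [-0.4,0.1,3.5,0,0,0,14]
    - [-0.4,0.1,4.2,0,0,0,14]
    - [-0.4,0.1,4.2,0,0,0,14]
    - [-0.4,0.1,4.2,0,0,0,14]

```text
time_s: 3.1
tool_pos: [448.3, -41.0, 12.2]
tcp_rot: [0.0, 0.995, -0.103, 0.001]
force: [-0.2, 0.7, 0.7]
width: 12.1
grasp_force: 0.0
```

```bash
python3 -c "
from h import *
where();tray(-181,-11,4)"
```

```text
tray pose -182.4 -10.5 z 12.2 head -0.09999999999999964 f [-0.2  0.7  0.7]
t 3.1 shift cm [0.14 0.05 0.82] rot [-0.    -0.002 -0.001]
```

Call:
send_rows:
  targets:
    - [0,0,0.7,0,0,0,14]
    - [0,0,0.8,0,0,0,14]
    - [1,0,0.8,0,0,0,14]
    - [2,0,0.8,0,0,0,14]
    - [3,0,0.8,0,0,0,14]

```text
time_s: 3.6
tool_pos: [478.2, -47.3, 3.1]
tcp_rot: [0.0, 0.995, -0.103, 0.0]
force: [-0.4, 0.5, -0.2]
width: 12.0
grasp_force: 0.0
```

```bash
python3 -c "
from h import *
where();tray(17.5,-11,4)
cv2.imwrite('pics/w3.png',cv2.cvtColor(camera('wrist'),cv2.COLOR_RGB2BGR))"
```

```text
tray pose -151.8 -10.6 z 3.1 head -0.09999999999999964 f [-0.4  0.5 -0.2]
t 3.6 shift cm [16.93  0.02 -0.08] rot [-0.    -0.001 -0.001]
```

View pics/w3.png

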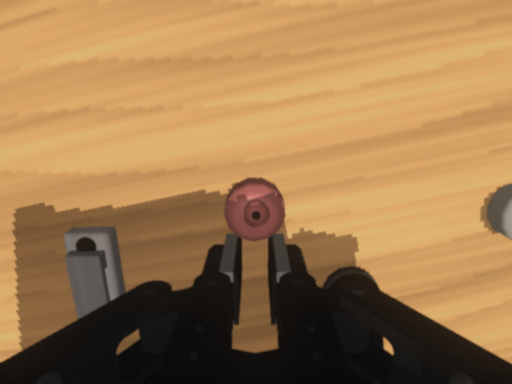

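The mold is seated centrally against both tips at (255,209), upright. I'll push on in a straight line.

Call:
send_rows:
  targets:
    - [1.2,0,0,0,0,0,14]
    - [2.4,0,0,0,0,0,14]
    - [3.6,0,0,0,0,0,14]
    - [4.8,0,0,0,0,0,14]
    - [6,0,0,0,0,0,14]

```text
time_s: 4.15
tool_pos: [536.6, -59.6, 2.9]
tcp_rot: [0.0, 0.995, -0.103, 0.0]
force: [0.1, -0.1, 0.5]
width: 11.9
grasp_force: 0.1
```

Call:
send_rows:
  targets:
    - [1.2,0,0,0,0,0,14]
    - [2.4,0,0,0,0,0,14]
    - [3.6,0,0,0,0,0,14]
    - [4.8,0,0,0,0,0,14]
    - [6,0,0,0,0,0,14]

```text
time_s: 4.65
tool_pos: [595.1, -71.9, 2.9]
tcp_rot: [0.0, 0.995, -0.103, -0.0]
force: [0.4, 0.2, 0.0]
width: 11.8
grasp_force: 0.1
```

```bash
python3 -c "
from h import *
where();tray(17.5,-11,4)
cv2.imwrite('pics/w4.png',cv2.cvtColor(camera('wrist'),cv2.COLOR_RGB2BGR))
m=cv2.imread('pics/w4.png').astype(int);k=(m[...,2]-m[...,1]>45)&(abs(m[...,1]-m[...,0])<25);y,x=np.nonzero(k);print(len(x),x.mean(),y.mean(),x.min(),x.max())"
```

```text
tray pose -32.4 -10.8 z 2.9 head -0.09999999999999964 f [0.4 0.2 0. ]
t 4.65 shift cm [ 4.99  0.02 -0.11] rot [ 0.     0.    -0.001]
2622 254.2280701754386 210.954233409611 225 284
```

Call:
send_rows:
  targets:
    - [1.2,0,0,0,0,0,14]
    - [2.4,0,0,0,0,0,14]
    - [3.6,0,0,0,0,0,14]
    - [4.5,0,0,0,0,0,14]
    - [5,0,0,0,0,0,14]

```text
time_s: 5.2
tool_pos: [644.2, -82.3, 3.0]
tcp_rot: [0.0, 0.995, -0.103, 0.0]
force: [-0.6, -0.4, 1.2]
width: 12.0
grasp_force: 0.1
```

Call:
send_rows:
  targets:
    - [0,0,0,0,0,0,14]
    - [-1,0,0,0,0,0,14]
    - [-3,0,0,0,0,0,14]
    - [-4,0,-4,0,0,0,14]
    - [-5,0,-9,0,0,0,14]

```text
time_s: 5.7
tool_pos: [590.1, -71.0, 90.2]
tcp_rot: [-0.0, 0.995, -0.103, -0.004]
force: [1.0, -0.0, 0.2]
width: 12.4
grasp_force: 0.0
```

```bash
python3 -c "
from h import *
a=np.degrees(np.arctan2(-50+133,40+132));print(a)
b=22.5+10;x,y=-132-b*np.cos(np.radians(a)),-133-b*np.sin(np.radians(a));print(x,y)
where();tray(x,y,80,a)"
```

```text
25.760011237508127
-161.27022524931976 -147.12458544007873
tray pose -37.5 -10.9 z 90.2 head -0.09999999999999964 f [ 1.  -0.   0.2]
t 5.7 shift cm [-12.36  13.63   1.12] rot [-0.001  0.007 -0.451]
```

Call:
send_rows:
  targets:
    - [-12.4,13.6,0.5,0,0,-0.45,14]
    - [-12.4,13.6,0.5,0,0,-0.45,14]
    - [-12.4,13.6,0.5,0,0,-0.45,14]
    - [-12.4,13.6,0.5,0,0,-0.45,14]
    - [-12.4,13.6,0.5,0,0,-0.45,14]

```text
time_s: 6.2
tool_pos: [439.3, -179.7, 86.5]
tcp_rot: [-0.001, 0.993, 0.12, -0.002]
force: [0.7, 0.5, -0.2]
width: 11.5
grasp_force: 0.0
```

Call:
send_rows:
  targets:
    - [0,0,0,0,0,0,14]
    - [0,0,2,0,0,0,14]
    - [0,0,3,0,0,0,14]
    - [0,0,3,0,0,0,14]
    - [0,0,3,0,0,0,14]

```text
time_s: 6.7
tool_pos: [445.2, -178.8, 56.8]
tcp_rot: [-0.0, 0.993, 0.122, -0.0]
force: [-0.2, -0.1, -0.0]
width: 12.1
grasp_force: 0.0
```

```bash
python3 -c "
from h import *
where();p,M,s=pose()
im=camera('wrist');cv2.imwrite('pics/w5.png',cv2.cvtColor(im,cv2.COLOR_RGB2BGR))
tray(-161.3,-147.1,4,25.8)
h=cv2.cvtColor(im,cv2.COLOR_RGB2HSV);k=((h[...,1]<50)&(h[...,2]>110)).astype(np.uint8)
n,l,st,c=cv2.connectedComponentsWithStats(k)
for i in range(1,n):
    if st[i,4]>150: q=wz(c[i],8,p,M);print(st[i],c[i].round(),q,'toolrel',(M[:2,:2].T@(q-p[:2])).round(1))"
```

```text
tray pose -157.2 -146.1 z 56.8 head 25.8 f [-0.2 -0.1 -0. ]
t 6.75 shift cm [-0.43 -0.1   5.31] rot [-0.    -0.    -0.001]
[ 230  145   43   44 1483] [251. 167.] [ 472.2 -170.6] toolrel [28.2 -1.5]
[ 360  157   77  129 2036] [398. 223.] [ 460.3 -266.2] toolrel [-6.5 88.4]
```

View pics/w5.png

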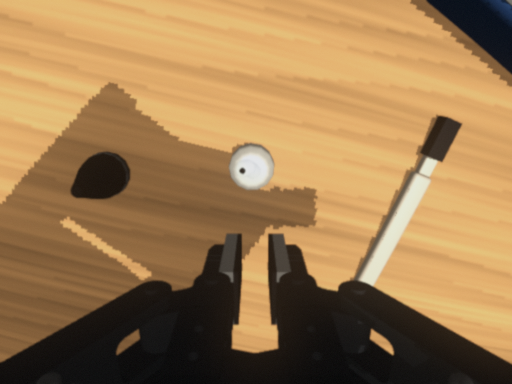

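The milky mold is at (251,167), ahead of the fingers with a 1.5 mm offset; the brush and otoscope are well clear.

Call:
send_rows:
  targets:
    - [-0.5,-0.15,1.5,0,0,0,14]
    - [-0.5,-0.15,3,0,0,0,14]
    - [-0.5,-0.15,4.5,0,0,0,14]
    - [-0.5,-0.15,5.2,0,0,0,14]
    - [-0.5,-0.15,5.2,0,0,0,14]

```text
time_s: 7.25
tool_pos: [439.6, -178.9, 4.6]
tcp_rot: [-0.0, 0.993, 0.121, -0.0]
force: [0.8, 0.2, 0.3]
width: 11.8
grasp_force: 0.0
```

```bash
python3 -c "
from h import *
where()
a=np.radians(25.8);tray(40-22.5*np.cos(a),-50-22.5*np.sin(a),4,25.8)"
```

```text
tray pose -162.7 -147.3 z 4.6 head 25.700000000000003 f [0.8 0.2 0.3]
t 7.25 shift cm [20.23  0.04  0.04] rot [-0.001  0.001 -0.001]
```

Call:
send_rows:
  targets:
    - [1,0,0.1,0,0,0,14]
    - [2,0,0.1,0,0,0,14]
    - [3.2,0,0.1,0,0,0,14]
    - [4.4,0,0.1,0,0,0,14]
    - [5.6,0,0.1,0,0,0,14]

```text
time_s: 7.75
tool_pos: [495.7, -165.3, 4.3]
tcp_rot: [0.0, 0.993, 0.121, 0.0]
force: [0.3, -0.5, 0.4]
width: 12.0
grasp_force: 0.1
```

Call:
send_rows:
  targets:
    - [1.2,0,0,0,0,0,14]
    - [2.4,0,0,0,0,0,14]
    - [3.6,0,0,0,0,0,14]
    - [4.8,0,0,0,0,0,14]
    - [6,0,0,0,0,0,14]

```text
time_s: 8.25
tool_pos: [553.3, -150.9, 3.9]
tcp_rot: [-0.0, 0.993, 0.121, -0.0]
force: [-0.7, -0.4, 0.8]
width: 11.8
grasp_force: 0.1
```

```bash
python3 -c "
from h import *
where();p,M,s=pose()
a=np.radians(25.8);tray(40-22.5*np.cos(a),-50-22.5*np.sin(a),4,25.8)
im=camera('wrist');cv2.imwrite('pics/w6.png',cv2.cvtColor(im,cv2.COLOR_RGB2BGR))"
```

```text
tray pose -57.1 -96.7 z 3.9 head 25.700000000000003 f [-0.7 -0.4  0.8]
t 8.25 shift cm [ 8.53  0.01 -0.01] rot [-0.     0.    -0.002]
```

View pics/w6.png

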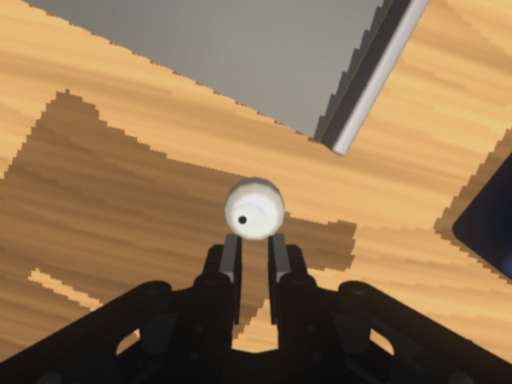

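The milky mold is seated at (255,209), and the tray wall's front end (330,145) stays about 10 mm outside the finger path.

Call:
send_rows:
  targets:
    - [1,0,0,0,0,0,14]
    - [2,0,0,0,0,0,14]
    - [3,0,0,0,0,0,14]
    - [4,0,0,0,0,0,14]
    - [5,0,0,0,0,0,14]

```text
time_s: 8.8
tool_pos: [601.7, -139.0, 3.9]
tcp_rot: [-0.0, 0.993, 0.121, -0.0]
force: [1.0, -0.3, -0.1]
width: 11.9
grasp_force: 0.0
```

Call:
send_rows:
  targets:
    - [1,0,0,0,0,0,14]
    - [2,0,0,0,0,0,14]
    - [3,0,0,0,0,0,14]
    - [3.5,0,0,0,0,0,14]
    - [3.5,0,0,0,0,0,14]

```text
time_s: 9.3
tool_pos: [635.7, -130.6, 4.0]
tcp_rot: [0.0, 0.993, 0.121, 0.0]
force: [-0.2, 0.0, -0.1]
width: 11.5
grasp_force: 0.0
```

Call:
send_rows:
  targets:
    - [0,0,0,0,0,0,14]
    - [-1,0,0,0,0,0,14]
    - [-3,0,0,0,0,0,14]
    - [-4,0,-4,0,0,0,14]
    - [-5,0,-9,0,0,0,14]

```text
time_s: 9.8
tool_pos: [582.6, -142.5, 91.3]
tcp_rot: [-0.001, 0.993, 0.121, -0.003]
force: [1.5, -0.1, 0.8]
width: 11.7
grasp_force: 0.0
```

```bash
python3 -c "
from h import *
a=np.degrees(np.arctan2(45-123,40+111));print(a)
b=22.5+10;x,y=-111-b*np.cos(np.radians(a)),123-b*np.sin(np.radians(a));print(x,y)
where();tray(x,y,86,a)"
```

```text
-27.318899510148757
-139.87514158027528 137.9156360480892
tray pose -30.2 -82.5 z 91.3 head 25.700000000000003 f [ 1.5 -0.1  0.8]
t 9.8 shift cm [ -0.34 -24.61   0.62] rot [-0.     0.007  0.925]
```

Call:
send_rows:
  targets:
    - [-0.3,-24.6,0,0,0,0.925,14]
    - [-0.3,-24.6,0,0,0,0.925,14]
    - [-0.3,-24.6,0,0,0,0.925,14]
    - [-0.3,-24.6,0,0,0,0.925,14]
    - [-0.3,-24.6,0,0,0,0.925,14]

```text
time_s: 10.3
tool_pos: [525.8, 85.6, 93.1]
tcp_rot: [0.0, 0.973, -0.232, -0.0]
force: [1.0, -0.6, -1.2]
width: 11.8
grasp_force: 0.0
```

```bash
python3 -c "
from h import *
where();tray(-139.9,137.9,60,-27.3);print(state()['qpos'].round(2))"
```

```text
tray pose -132.5 129.2 z 93.1 head -15.0 f [ 1.  -0.6 -1.2]
t 10.3 shift cm [-0.94 -0.64  3.31] rot [0.    0.    0.214]
[ 0.14  0.5   1.92 -0.    0.73  2.18]
```

Call:
send_rows:
  targets:
    - [-0.9,-0.4,0,0,0,0.214,14]
    - [-0.9,-0.4,1,0,0,0.214,14]
    - [-0.9,-0.4,3,0,0,0.214,14]
    - [-0.9,-0.4,3.3,0,0,0.214,14]
    - [-0.9,-0.4,3.3,0,0,0.214,14]

```text
time_s: 10.8
tool_pos: [520.1, 91.7, 59.5]
tcp_rot: [0.001, 0.943, -0.331, -0.001]
force: [0.7, -0.1, -0.0]
width: 11.7
grasp_force: 0.0
```

Call:
send_rows:
  targets:
    - [0,0,0,0,0,0,14]

```text
time_s: 10.9
tool_pos: [521.3, 91.9, 60.4]
tcp_rot: [-0.0, 0.943, -0.332, 0.0]
force: [-0.3, 0.3, 0.0]
width: 11.8
grasp_force: 0.0
```

```bash
python3 -c "
from h import *
where();p,M,s=pose()
im=camera('wrist');cv2.imwrite('pics/w7.png',cv2.cvtColor(im,cv2.COLOR_RGB2BGR))
tray(-139.9,137.9,4,-27.3)
m=im.astype(int);k=((m[...,0]-m[...,1]>35)&(abs(m[...,1]-m[...,2])<22)).astype(np.uint8)
n,l,st,c=cv2.connectedComponentsWithStats(k)
for i in range(1,n):
    if st[i,4]>150: q=wz(c[i],8,p,M);print(st[i],c[i].round(),q,'toolrel',(M[:2,:2].T@(q-p[:2])).round(1))"
```

```text
tray pose -138.1 134.5 z 60.4 head -26.900000000000002 f [-0.3  0.3  0. ]
t 10.95 shift cm [-0.33 -0.2   5.66] rot [-0.001 -0.001  0.006]
[ 227  143   44   44 1490] [248. 164.] [545.9  75.5] toolrel [29.5 -2.6]
```

View pics/w7.png

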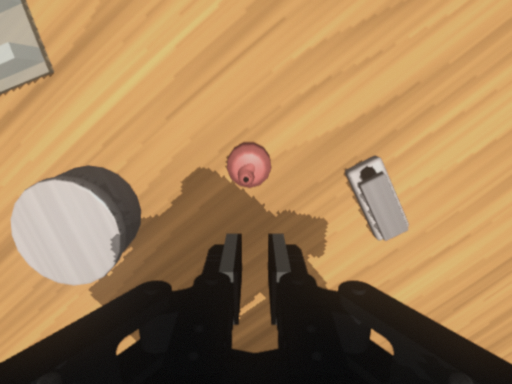

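The rose mold is at (248,164), 29 mm ahead and 2.6 mm left. The clip and tin are outside the path.

Call:
send_rows:
  targets:
    - [-0.4,-0.25,1.5,0,0,0,14]
    - [-0.4,-0.25,3,0,0,0,14]
    - [-0.4,-0.25,4.5,0,0,0,14]
    - [-0.4,-0.25,5.5,0,0,0,14]
    - [-0.4,-0.25,5.6,0,0,0,14]

```text
time_s: 11.45
tool_pos: [518.6, 96.4, 2.3]
tcp_rot: [0.001, 0.943, -0.331, -0.001]
force: [-0.0, -0.4, 0.1]
width: 11.9
grasp_force: 0.0
```

```bash
python3 -c "
from h import *
where()
a=np.radians(-27);tray(40-22.5*np.cos(a),48-22.5*np.sin(a),4,-27)"
```

```text
tray pose -141.6 138.3 z 2.3 head -26.900000000000002 f [-0.  -0.4  0.1]
t 11.45 shift cm [18.03 -0.17 -0.2 ] rot [0.002 0.002 0.002]
```

Call:
send_rows:
  targets:
    - [1,0,-0.1,0,0,0,14]
    - [2,0,-0.1,0,0,0,14]
    - [3,0,-0.1,0,0,0,14]
    - [4,0,-0.1,0,0,0,14]
    - [5,0,-0.1,0,0,0,14]

```text
time_s: 11.95
tool_pos: [559.8, 64.7, 5.3]
tcp_rot: [-0.0, 0.943, -0.332, 0.0]
force: [0.2, -0.5, 0.9]
width: 12.0
grasp_force: 0.1
```

Call:
send_rows:
  targets:
    - [1,0,0,0,0,0,14]
    - [2,0,0,0,0,0,14]
    - [3,0,0,0,0,0,14]
    - [4,0,0,0,0,0,14]
    - [5,0,0,0,0,0,14]

```text
time_s: 12.45
tool_pos: [598.3, 33.6, 4.9]
tcp_rot: [0.0, 0.944, -0.331, -0.0]
force: [0.7, -0.1, 0.2]
width: 11.8
grasp_force: 0.1
```

```bash
python3 -c "
from h import *
where()
a=np.radians(-27);tray(40-22.5*np.cos(a),48-22.5*np.sin(a),4,-27)
im=camera('wrist');m=im.astype(int);k=((m[...,0]-m[...,1]>35)&(abs(m[...,1]-m[...,2])<22)).astype(np.uint8)
n,l,st,c=cv2.connectedComponentsWithStats(k)
for i in range(1,n):
    if st[i,4]>150: print(st[i],c[i].round())"
```

```text
tray pose -50.8 93.2 z 4.9 head -26.900000000000002 f [ 0.7 -0.1  0.2]
t 12.45 shift cm [ 7.89 -0.08  0.09] rot [0.    0.    0.002]
[ 225  178   59   61 2809] [254. 208.]
```

Call:
send_rows:
  targets:
    - [1,0,0.1,0,0,0,14]
    - [2,0,0.1,0,0,0,14]
    - [3,0,0.1,0,0,0,14]
    - [4,0,0.1,0,0,0,14]
    - [5,0,0.1,0,0,0,14]

```text
time_s: 13.0
tool_pos: [637.5, 2.3, 4.0]
tcp_rot: [-0.0, 0.944, -0.331, 0.0]
force: [0.6, 0.4, -0.1]
width: 12.2
grasp_force: 0.0
```

Call:
send_rows:
  targets:
    - [1,0,0,0,0,0,14]
    - [2,0,0,0,0,0,14]
    - [2.7,0,0,0,0,0,14]
    - [2.9,0,0,0,0,0,14]
    - [2.9,0,0,0,0,0,14]

```text
time_s: 13.5
tool_pos: [659.5, -15.4, 3.9]
tcp_rot: [-0.0, 0.943, -0.332, -0.0]
force: [-0.5, -1.3, -0.5]
width: 12.2
grasp_force: 0.0
```

Call:
send_rows:
  targets:
    - [0,0,0,0,0,0,14]
    - [-1,0,0,0,0,0,14]
    - [-3,0,0,0,0,0,14]
    - [-4,0,-4,0,0,0,14]
    - [-6,0,-9,0,0,0,14]

```text
time_s: 14.0
tool_pos: [611.1, 22.0, 89.2]
tcp_rot: [0.001, 0.944, -0.331, -0.002]
force: [0.9, 0.2, -0.0]
width: 11.6
grasp_force: 0.0
```

Call:
send_rows:
  targets:
    - [-2,0,-4,0,0,0,14]
    - [-4,0,-8,0,0,0,14]
    - [-6,0,-12,0,0,0,14]
    - [-6,0,-12,0,0,0,14]
    - [-6,0,-12,0,0,0,14]

```text
time_s: 14.5
tool_pos: [566.5, 59.7, 211.4]
tcp_rot: [-0.0, 0.944, -0.331, 0.001]
force: [-0.5, -0.4, -0.5]
width: 11.8
grasp_force: 0.0
```

```bash
python3 -c "
from h import *
where();p,M,s=pose()
im=camera('wrist');cv2.imwrite('pics/w8.png',cv2.cvtColor(im,cv2.COLOR_RGB2BGR))
cv2.imwrite('pics/side8.png',cv2.cvtColor(camera('side'),cv2.COLOR_RGB2BGR));np.savez('w8',p=p,M=M)
b=cv2.imread('pics/side8.png')[120:270,150:410]
cv2.imwrite('pics/fin.png',np.vstack([cv2.resize(cv2.imread('pics/w8.png'),(400,300)),cv2.resize(b,(400,300))]))"
```

```text
tray pose -87.3 112.2 z 211.4 head -26.8 f [-0.5 -0.4 -0.5]
```

View pics/fin.png

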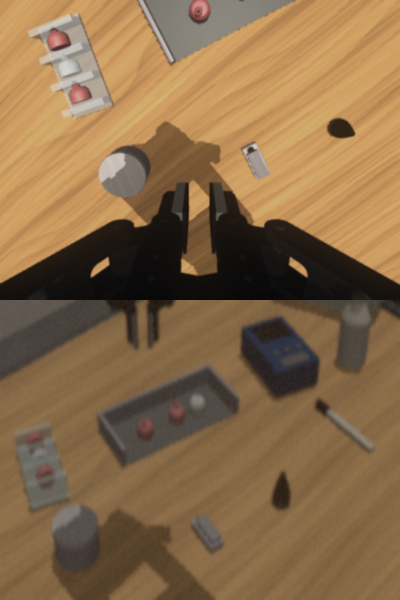

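All three molds lie upright well inside the tray. In the side crop they are at (145,428), (177,411) and (197,402). Everything else stands where it was and the hand is clear.

```bash
python3 -c "
from station import *
print(hand_in())"
```

```text
the job is handed in; nothing more can be done
None
```

All three molds were swept upright into the tray without being lifted, the other objects looked undisturbed in the last camera view, and the job was handed in at about 15 s with the hand clear.

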